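# Set the phone over the shelf edge to film the mat

## Task

The phone on the wooden shelf is to film the yoga mat below with its back camera: slide it towards the shelf's front edge until its lens end sticks out 4 cm past the edge, pointing straight out, and leave it lying there. Push or drag it along the shelf with the fingertips, never lifting it, and leave the block, vase, bell and flask where they stand.

Things in the scene. Friction and masses are not known exactly. Their poses are not given: they have to be found in the camera images.
- shelf: fixed floating mango wood board, 300 deep (x), 1100 long (y), 36 thick, top level. Origin: middle of its upper front edge (facing the robot), level with the top; x runs back over the board, y along the edge, z up: the edge is x = 0, open air x < 0. At its back (x from 290) stands a low partition with a white cap, 50 higher than the board's top. A mat lies on the floor below
- phone: smartphone in a blue rubbery case, 180-310 g, loose, lying screen up: slab 164 long (x), 82 wide (y), 10 thick. Origin: centre of its underside. Its -x end is the lens end, at the start turned up to 20 degrees from straight at the edge. On the black screen a grey earpiece slit marks the lens end, a red and white spot the tail end. Slides with much friction and stops when no longer pushed
- lens_end (a point): middle of the phone's lens end, at its lower edge (82 from the phone's origin); the lens window is underneath, 5 to 31 from this end
- tail_end (a point): middle of the phone's other end, at its lower edge; at the start there are at least 60 of free shelf behind this end and 50 free on each side of the phone
- block: bamboo yoga block standing on its long edge, loose, 226 deep (x) x 75 wide (y) x 150 high, origin at the centre of its underside; leave it alone
- vase: black ceramic vase with three dry stems, loose, at most 92 in diameter, 175 high (stems to 355, look only), origin at the centre of its underside; leave it alone
- bell: stainless steel hand bell standing on its mouth, wooden handle up, loose, 74 in diameter, 120 high, origin at the centre of its underside; leave it alone
- flask: aluminium drinking flask with a black twist cap, loose, 72 in diameter, 217 high, origin at the centre of its underside; leave it alone

How it is judged:
By the outcome, as a careful person would: the job done as asked, in the order asked, and still so for the second after the job is handed in, with the robot touching nothing.
It also fails if it takes over 72 s, if anything falls off the work surface, if the arm or the gripper's body presses on something with over 40 N, if the wrist force passes 120 N, or if a joint passes its speed limit or range.

## Robot

A 6-joint arm with a two-finger parallel gripper is mounted at the origin on the work surface. World frame = base frame: x ahead of the robot, y to its left, z up, the work surface at z = 0. Lengths are in m, angles in rad, forces in N, time in s.
With the tool pointing down it reaches from about 0.3 to 0.775 m from the base axis. Payload 14.6 kg.
Tool frame: the origin (TCP) lies at the very end of the fingers, on their centre line; the grasp point (between the pads) lies r.grasp_offset behind it (r.grasp_offset is the distance from the TCP to the grasp point, in m); z points along the fingers, y is the line along which they close (so a half turn about z gives the same grasp; the last joint's range is limited). The gripper opens to 94 mm and grips with 3 to 60 N. Pads are 16 mm wide; open, the fingers measure 119 mm over their backs; the gripper's body (75 mm by 177 mm) begins 78 mm behind the grasp point.
Start: joints at [1.128, 0.3, 1.521, -0, 1.321, -0.067], TCP at [0.202, 0.512, 0.205] pointing down, gripper open.
Joint ranges: [-3.03, 3.03], [-0.79, 2.21], [0.23, 2.52], [-1.04, 4.18], [0, 3.07], [-2.55, 2.55]. Speed limits (rad/s): [2.22, 2.22, 2.57, 3.14, 3.14, 3.14].

## Interface

Orientations are given as a 3x3 rotation matrix whose columns are the frame's x, y, z axes.
In Python, from workcell import r gives the robot as it stands. The module is installed in compiled form; this text tells all that it offers.
- The arm moves only by the tool play_rows, never from a script. Its arguments are lists of equal length, an entry for each row: "offset": the shift along the tool's x, y, z in m, a list of three; "dr": the turn, a rotation vector about the tool's x, y, z in degrees, a list of three; "grip": the closure, from 0 (fully open) to 1 (shut). A call has 1 to 5 rows; each row shifts and turns the commanded pose from where the row before left it, along the tool's axes as they then stand; what a row does not reach is not made up. A row lasts 1/12 s, in which the tool goes at most 41.7 mm and 7.16 degrees, less where a joint would pass 70% of its speed; a pose out of reach is approached as far as the arm can. A call is refused whole if a number of a shift passes 0.0417 or a number of a turn 7.16, either way. A call with a gripper value outside its range is refused whole. The fingers move at their own pace and stop on an object; the grip force is fixed at half the most. Time passes only in rows, so rows that do not move let the fingers close. It gives the time, the measured TCP pose, the force, the opening and the grip force at its end, in the units of the state.
- r.sense(): the state, without advancing time (a new reading comes with each control period).
- r.read_camera(name): name is "side" or "top" or "wrist"; returns the picture (480x640x3 uint8, red, green, blue); there is no depth.
- r.calibration(name): a dict with "fx", "fy", "cx", "cy" (pixels), "rvec" (rotation vector, rad) and "tvec" (3), from world to camera coordinates, as OpenCV has them. Camera axes: x right, y down, z forward; pixel columns grow to the right and rows downward; lengths in m; the calibration is good to about 2 mm. A picture is of the moment at which its call begins: read the wrist's pose just before it. calibration takes no time and is no camera call; for the wrist camera it gives the pose at the moment of the call.
- r.sign_off(): hands the job in; it is judged then, once.
The state is a dict: "time": time; "joint_pos": joint angles; "joint_velocities": joint speeds; "joint_torque": joint torques, N m; "position": TCP position; "eef_rot": TCP orientation; "wrist_force": force on the tool from outside, world axes, zero at the start; "ft_torque": the same for the moment, N m; "grip_width": finger opening in m; "grasp_force": force on a finger pad.
Only numpy, scipy, OpenCV 4.12 (cv2) and the standard library are available. Lean on these libraries where they do the work, as an engineer would, in place of code of your own. Each camera call takes 0.05 s, during which the arm holds its last target. There are 200 camera calls.

## Working session

There is one attempt and no reset: what is moved stays moved. The work goes in short steps, Python scripts to look and compute and a tool call to move; the robot and the scene stay as the last step left them, time stands still between calls to the robot, and variables do not carry over. Pictures are saved under pics/ and viewed, at most 10 in all, crops included, and the job is handed in when it is done.

Besides the shell and the picture viewer there is one more tool, called after "Request:" as name(argument=value, ...) on one line, values as JSON. play_rows: Moves the arm, as the interface text tells. Its arguments: {"type":"object","properties":{"offset":{"type":"array","items":{"type":"array","items":{"type":"number"}}},"dr":{"type":"array","items":{"type":"array","items":{"type":"number"}}},"grip":{"type":"array","items":{"type":"number"}}},"required":["offset","dr","grip"]}

```bash
mkdir -p pics; cat > h.py <<'E'
import numpy as np,cv2
from workcell import r
def snap(n,f):
    c=r.calibration(n); im=r.read_camera(n); cv2.imwrite(f'pics/{f}.png',im[:,:,::-1]); np.save(f'pics/{f}.npy',c,allow_pickle=True); return im,c
def P(c):
    R=cv2.Rodrigues(np.array(c['rvec'],float))[0];t=np.array(c['tvec'],float).ravel();return R,t
def ray(c,uv):
    R,t=P(c); d=R.T@np.array([(uv[0]-c['cx'])/c['fx'],(uv[1]-c['cy'])/c['fy'],1]); return -R.T@t,d
def onz(c,uv,z):
    o,d=ray(c,uv); return o+d*(z-o[2])/d[2]
def tri(c1,p1,c2,p2):
    o1,d1=ray(c1,p1);o2,d2=ray(c2,p2)
    s=np.linalg.lstsq(np.c_[d1,-d2],o2-o1,rcond=None)[0]
    a=o1+d1*s[0];b=o2+d2*s[1];return (a+b)/2,np.linalg.norm(a-b)
def load(f): return np.load(f'pics/{f}.npy',allow_pickle=True).item()
def proj(c,p):
    R,t=P(c); q=R@np.array(p)+t; return c['fx']*q[0]/q[2]+c['cx'],c['fy']*q[1]/q[2]+c['cy']
E
python3 - <<'E'
from h import *
ims=[]
for n in('side','top','wrist'):
    im,c=snap(n,n+'0'); o,d=ray(c,(320,240)); print(n,o,d,c['fx'])
print(r.sense(), r.grasp_offset)
E
```

```text
side [ 0.18503575 -0.48077705  0.85236277] [ 0.382344    0.507518   -0.77216729] 443.2172193405403
top [0.31536995 0.01454995 1.41265684] [ 0.2010871  -0.01821487 -0.97953567] 546.7309400353358
wrist [0.13786686 0.53548159 0.38369589] [ 0.21425307 -0.10042558 -0.97170112] 409.263237672029
{'time': 0.15, 'joint_pos': array([ 1.12839959e+00,  3.00369238e-01,  1.52144672e+00, -1.63106759e-05,
        1.32070247e+00, -6.66160009e-02]), 'joint_velocities': array([-3.36935476e-04, -1.71474587e-03, -2.73339848e-03, -2.61151452e-06,
        1.28335509e-03, -1.47342292e-05]), 'joint_torque': array([ 5.28593046e-04, -5.31968915e+01, -3.52815306e+01,  7.07907462e-02,
        2.36512528e-02, -5.17458477e-05]), 'position': array([0.20177592, 0.51142932, 0.20499905]), 'eef_rot': array([[-9.30222852e-01,  3.66994959e-01, -3.82045788e-04],
       [ 3.66995155e-01,  9.30222471e-01, -8.43408426e-04],
       [ 4.58609359e-05, -9.24766745e-04, -9.99999571e-01]]), 'wrist_force': array([ 0.21484467, -0.53582803,  0.33589699]), 'ft_torque': array([ 0.00256082,  0.03710238, -0.00848985]), 'grasp_force': 0.0, 'grip_width': 0.09370988422441506} 0.0188
```

View pics/side0.png

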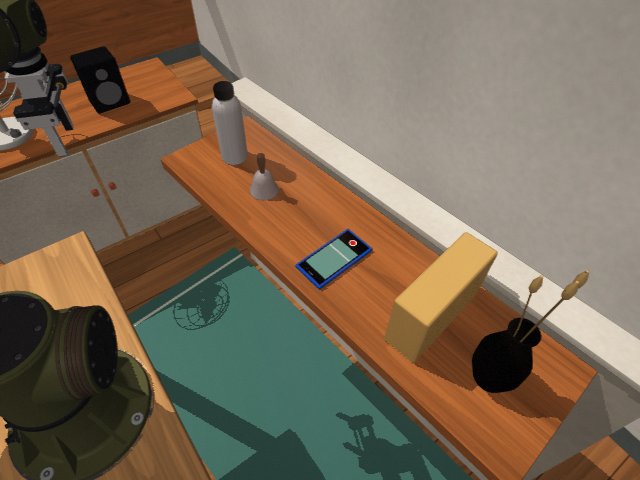

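View pics/top0.png

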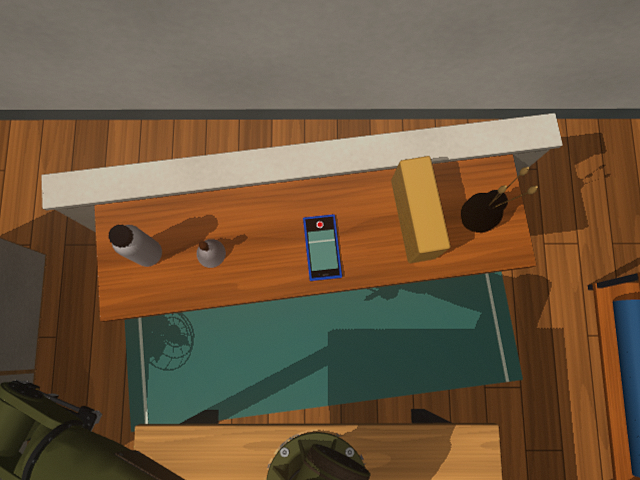

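The side view shows the phone around (335,258) and the lens end towards lower left. In the top view it is around (323,247), and the shelf's front edge runs from (103,320) to (535,266). I'll enlarge both.

```bash
python3 - <<'E'
import cv2,numpy as np
a=cv2.imread('pics/top0.png')[205:305,280:380]; b=cv2.imread('pics/side0.png')[215:315,285:385]
f=lambda x:cv2.resize(x,(400,400),interpolation=cv2.INTER_CUBIC)
cv2.imwrite('pics/crop1.png',np.hstack([f(a),f(b)]))
E
```

```text
(no output)
```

View pics/crop1.png

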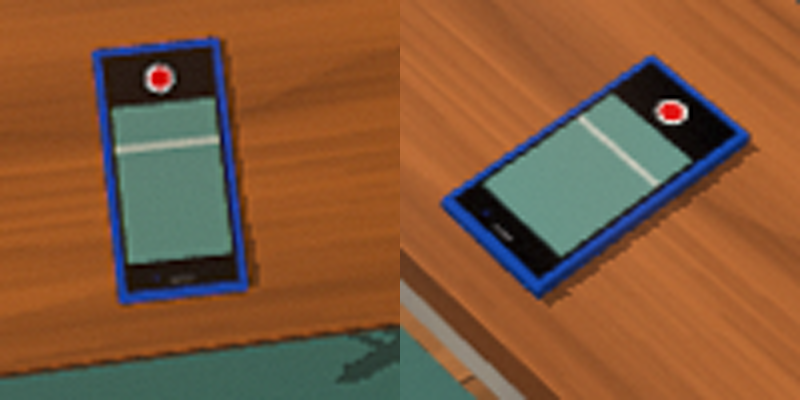

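```bash
cat > m.py <<'E'
from h import *
ct,cs=load('top0'),load('side0')
T=[(94,52),(218,39),(246,290),(122,302)];S=[(652,57),(749,133),(541,288),(443,203)]
T=[(280+x/4-.4,205+y/4-.4) for x,y in T];S=[(285+(x-400)/4-.4,215+y/4-.4) for x,y in S]
for n,t,s in zip(('TL','TR','LR','LL'),T,S): print(n,*tri(ct,t,cs,s))
print('corner',*tri(ct,(103,320),cs,(162,161)))
print('corner R',*tri(ct,(535,266),cs,(526,479)))
im=cv2.imread('pics/top0.png').astype(float)
# edge: R-G drop going downward
pts=[]
for u in range(140,500,6):
    col=(im[:,u,2]-im[:,u,0]); v0=int(320-(u-103)*54/432)
    g=np.diff(cv2.GaussianBlur(col[v0-8:v0+9].reshape(-1,1),(1,5),1).ravel()); pts.append((u,v0-8+np.argmin(g)+.5))
pts=np.array(pts);vx,vy,x0,y0=cv2.fitLine(pts.astype(np.float32),cv2.DIST_HUBER,0,.01,.01).ravel()
e=(pts[:,1]-y0)-(pts[:,0]-x0)*vy/vx;print('edge resid',np.std(e),vx,vy,x0,y0)
E
python3 m.py
```

```text
TL [0.65229    0.03205368 0.05720065] 0.00047822695236330573
TR [ 0.66004218 -0.04713321  0.06057773] 0.0009298444796599604
LR [ 0.50021134 -0.06338678  0.05989012] 0.003457732063554358
LL [0.49164871 0.01459155 0.05668599] 4.597953058791196e-05
corner [0.39486214 0.52857178 0.04317982] 2.692249672327031e-05
corner R [ 0.52919848 -0.54353213  0.096471  ] 0.025591522650423765
edge resid 0.2893769891418672 0.9918797 -0.12717962 294.2 296.5
```

```bash
cat >> m.py <<'E'
from scipy.optimize import least_squares
print('---')
z=0.0475
A=onz(ct,(x0-150,y0-150*vy/vx),z);B=onz(ct,(x0+200,y0+200*vy/vx),z)
ey=(A-B)[:2];ey/=np.linalg.norm(ey);ex=np.array([ey[1],-ey[0]])
print('edge A,B',A,B,'ex',ex,np.degrees(np.arctan2(ex[1],ex[0])))
def ph(p):
    c,s=np.cos(p[2]),np.sin(p[2]);return [(p[0]+c*a-s*b,p[1]+s*a+c*b,p[3]) for a,b in((.082,.041),(.082,-.041),(-.082,-.041),(-.082,.041))]
f=lambda p:np.r_[[np.subtract(proj(ct,q),t) for q,t in zip(ph(p),T)],[np.subtract(proj(cs,q),t) for q,t in zip(ph(p),S)]].ravel()
s=least_squares(f,[.58,-.02,.1,.057]);print('phone',s.x,np.degrees(s.x[2]),np.abs(s.fun).max())
d=lambda p:((np.array(p)[:2]-A[:2])@ex,(np.array(p)[:2]-A[:2])@ey)
for n,q in zip(('TL','TR','LR','LL'),ph(s.x)):print(n,q,'shelf x,y',d(q))
c=s.x[:2];l=np.array([np.cos(s.x[2]),np.sin(s.x[2])]);print('lens',d(c-.082*l),'tail',d(c+.082*l))
print('cornershelf',d((.39486,.52857)))
# objects footprint estimates
for n,p in(('block base front L',(412,262)),('block fR',(449,251)),):print(n,onz(ct,p,z),d(onz(ct,p,z)))
for n,p in(('block side base front L',(386,345)),('fR',(416,361))):print(n,onz(cs,p,z),d(onz(cs,p,z)))
E
python3 m.py | sed -n '/---/,$p'
```

```text
---
edge A,B [0.40488963 0.42572688 0.0475    ] [ 0.51539579 -0.44964091  0.0475    ] ex [0.99212576 0.12524566] 7.194942315259116
phone [ 0.57670633 -0.01559154  0.10879221  0.05729909] 6.233334536023397 1.594126942375624
TL (np.float64(0.6537698547138773), np.float64(0.03406944447277151), np.float64(0.05729908610945285)) shelf x,y (np.float64(0.19786709087863766), np.float64(-0.4197446016678353))
TR (np.float64(0.6626732287255257), np.float64(-0.04744576840929553), np.float64(0.05729908610945285)) shelf x,y (np.float64(0.19649093129351447), np.float64(-0.5017330532009401))
LR (np.float64(0.4996428029613915), np.float64(-0.06525251643259217), np.float64(0.05729908610945285)) shelf x,y (np.float64(0.03251402822730477), np.float64(-0.49898073403069354))
LL (np.float64(0.4907394289497432), np.float64(0.016262696449474874), np.float64(0.05729908610945285)) shelf x,y (np.float64(0.03389018781242805), np.float64(-0.41699228249758874))
lens (np.float64(0.03320210801986642), np.float64(-0.4579865082641411)) tail (np.float64(0.1971790110860761), np.float64(-0.46073882743438765))
cornershelf (np.float64(0.0029300006476674716), np.float64(0.10328947287892046))
block base front L [ 0.53839661 -0.24320331  0.0475    ] (np.float64(0.048675115173277744), np.float64(-0.680384048556862))
block fR [ 0.56650192 -0.33831262  0.0475    ] (np.float64(0.06464708568162757), np.float64(-0.7782645152433872))
block side base front L [ 0.53308564 -0.24399474  0.0475    ] (np.float64(0.04330684018397851), np.float64(-0.680504070088924))
fR [ 0.55820188 -0.30277135  0.0475    ] (np.float64(0.06086379017303158), np.float64(-0.741963560900124))
```

Request:
play_rows(offset=[[0,0,-0.02],[0,0,-0.02],[0,0,-0.02],[0,0,-0.02],[0,0,-0.02]], dr=[[0,0,-5.74],[0,0,-5.74],[0,0,-5.74],[0,0,-5.74],[0,0,-5.74]], grip=[0.45,0.45,0.45,0.45,0.45])

```text
time: 0.57
position: [0.2018, 0.5115, 0.3062]
eef_rot: [[-0.992, -0.13, -0.0], [-0.13, 0.992, -0.0], [0.0, -0.0, -1.0]]
wrist_force: [0.1, -0.6, -1.0]
grip_width: 0.0637
grasp_force: 0.0
```

```bash
cat > g.py <<'E'
from h import *
import sys
O=np.array([.40488963,.42572688]);ex=np.array([.99212576,.12524566]);ey=np.array([-ex[1],ex[0]])
def st():
    s=r.sense();p=s['position'];R=s['eef_rot']
    print('t',s['time'],'pos',p.round(4),'shelf',((p[:2]-O)@ex).round(4),((p[:2]-O)@ey).round(4),'yaw',np.degrees(np.arctan2(R[1,0],R[0,0])).round(2)%360,'tilt',R[:2,2].round(4),'grip',s['grip_width'].round(4),'F',s['wrist_force'].round(1))
    return s
def to(sx,sy,z):
    s=r.sense();w=np.r_[O+ex*sx+ey*sy,z];print('target',w.round(4),'tool shift',(s['eef_rot'].T@(w-s['position'])).round(4))
E
python3 - <<'E'
from g import *
st();to(.230,-.46,.30)
E
```

```text
Traceback (most recent call last):
  File "g.py", line 6, in st
    print('t',s['time'],'pos',p.round(4),'shelf',((p[:2]-O)@ex).round(4),((p[:2]-O)@ey).round(4),'yaw',np.degrees(np.arctan2(R[1,0],R[0,0])).round(2)%360,'tilt',R[:2,2].round(4),'grip',s['grip_width'].round(4),'F',s['wrist_force'].round(1))
                                                                                                                                                                                         ^^^^^^^^^^^^^^^^^^^^^
AttributeError: 'float' object has no attribute 'round'
```

```bash
sed -i "s/s\['grip_width'\].round(4)/round(s['grip_width'],4)/" g.py; python3 - <<'E'
from g import *
st();to(.230,-.46,.30)
E
```

```text
t 0.5667 pos [0.2018 0.5115 0.3062] shelf -0.1908 0.1105 yaw 187.45 tilt [-0.0002 -0.0004] grip 0.0637 F [ 0.1 -0.6 -1. ]
target [ 0.6907 -0.0018  0.3   ] tool shift [-0.4182 -0.5724  0.0063]
```

Request:
play_rows(offset=[[-0.021,-0.0285,0],[-0.021,-0.0285,0],[-0.021,-0.0285,0],[-0.021,-0.0285,0],[-0.021,-0.0285,0]], dr=[[0,0,0],[0,0,0],[0,0,0],[0,0,0],[0,0,0]], grip=[0.45,0.45,0.45,0.45,0.45])

```text
time: 0.98
position: [0.3245, 0.3819, 0.3053]
eef_rot: [[-0.992, -0.125, -0.0], [-0.125, 0.992, -0.0], [0.0, -0.0, -1.0]]
wrist_force: [-0.1, 0.9, 0.5]
grip_width: 0.0517
grasp_force: 0.0
```

Request:
play_rows(offset=[[-0.021,-0.0285,0],[-0.021,-0.0285,0],[-0.021,-0.0285,0],[-0.021,-0.0285,0],[-0.021,-0.0285,0]], dr=[[0,0,0],[0,0,0],[0,0,0],[0,0,0],[0,0,0]], grip=[0.45,0.45,0.45,0.45,0.45])

```text
time: 1.4
position: [0.4467, 0.2535, 0.3054]
eef_rot: [[-0.992, -0.125, -0.0], [-0.125, 0.992, -0.0], [0.0, -0.0, -1.0]]
wrist_force: [0.3, 0.1, 0.5]
grip_width: 0.0519
grasp_force: 0.0
```

Request:
play_rows(offset=[[-0.021,-0.0285,0],[-0.021,-0.0285,0],[-0.021,-0.0285,0],[-0.021,-0.0285,0],[-0.021,-0.0285,0]], dr=[[0,0,0],[0,0,0],[0,0,0],[0,0,0],[0,0,0]], grip=[0.45,0.45,0.45,0.45,0.45])

```text
time: 1.82
position: [0.5687, 0.1252, 0.3052]
eef_rot: [[-0.992, -0.125, -0.0], [-0.125, 0.992, -0.0], [0.0, 0.0, -1.0]]
wrist_force: [0.2, 1.0, -0.2]
grip_width: 0.0519
grasp_force: 0.0
```

```bash
python3 - <<'E'
from g import *
st();to(.230,-.46,.30);snap('wrist','wrist1')
E
```

```text
t 1.8167 pos [0.5687 0.1252 0.3052] shelf 0.1248 -0.3187 yaw 187.16 tilt [-0.0003 -0.    ] grip 0.0519 F [ 0.2  1.  -0.2]
target [ 0.6907 -0.0018  0.3   ] tool shift [-0.1052 -0.1413  0.0052]
```

View pics/wrist1.png

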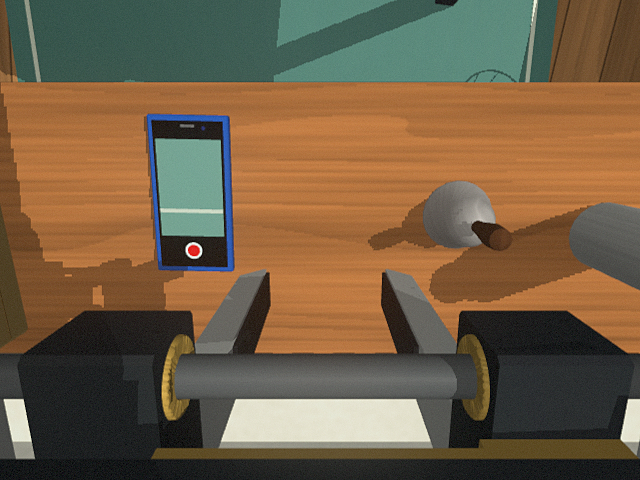

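The wrist view shows the phone with its lens end up at (147,115)-(229,117), its tail at (160,270)-(232,270), and the shelf edge at row 82. I'll cross-check this against the first fit.

```bash
python3 - <<'E'
from g import *
c=load('wrist1')
D=lambda w:np.array([(w[:2]-O)@ex,(w[:2]-O)@ey]).round(4)
for n,p in(('lens-y',(147,114.5)),('lens+y',(229,116.5)),('tail+y',(232.5,270.5)),('tail-y',(159.5,270.5))):
    print(n,D(onz(c,p,.0575)))
im=cv2.imread('pics/wrist1.png').astype(float);m=cv2.GaussianBlur(im[:,:,2]-im[:,:,0],(5,5),1)
for u in(60,200,300,400,500):
    v=72+np.argmax(np.diff(m[72:92,u]))+.5;print(u,v,D(onz(c,(u,v),.0475)))
# heights by triangulation top/wrist, spot
ct=load('top0');print(tri(ct,(280+159/4-.4,205+78/4-.4),c,(193.5,250.5)),tri(ct,(280+122/4-.4,205+302/4-.4),c,(229,116.5)))
E
```

```text
lens-y [ 0.0302 -0.4974]
lens+y [ 0.0323 -0.4155]
tail+y [ 0.1937 -0.4207]
tail-y [ 0.1936 -0.5004]
60 81.5 [-0.0024 -0.5858]
200 81.5 [-0.0021 -0.445 ]
300 81.5 [-0.0019 -0.3445]
400 81.5 [-0.0017 -0.244 ]
500 81.5 [-0.0015 -0.1435]
(array([ 0.63268517, -0.00948917,  0.06105754]), np.float64(0.0027436148786761545)) (array([0.49042681, 0.01564545, 0.05401635]), np.float64(0.003803410901322765))
```

Request:
play_rows(offset=[[-0.021,-0.0283,0],[-0.021,-0.0283,0],[-0.021,-0.0283,0],[-0.021,-0.0283,0],[-0.021,-0.0283,0]], dr=[[0,0,0],[0,0,0],[0,0,0],[0,0,0],[0,0,0]], grip=[0.45,0.45,0.45,0.45,0.45])

```text
time: 2.28
position: [0.6904, -0.0019, 0.3051]
eef_rot: [[-0.992, -0.125, -0.0], [-0.125, 0.992, 0.0], [0.0, 0.0, -1.0]]
wrist_force: [1.1, -0.4, 0.4]
grip_width: 0.0518
grasp_force: 0.0
```

```bash
python3 - <<'E'
from g import *
st();to(.230,-.46,.10);snap('wrist','wrist2')
E
```

```text
t 2.2833 pos [ 0.6904 -0.0019  0.3051] shelf 0.2297 -0.46 yaw 187.17 tilt [-0.0004  0.0001] grip 0.0518 F [ 1.1 -0.4  0.4]
target [ 0.6907 -0.0018  0.1   ] tool shift [-0.0004 -0.      0.2051]
```

View pics/wrist2.png

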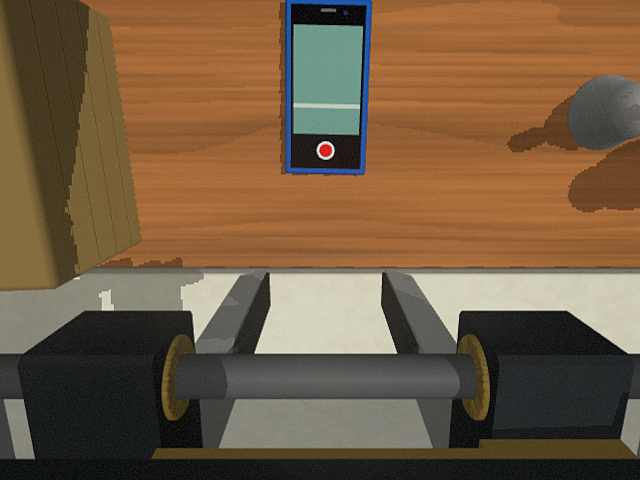

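The fingers are behind the tail, with 52 mm of opening centred on the phone (it spans columns 287-370, tail at row 174). Descending now.

Request:
play_rows(offset=[[0,0,0.04],[0,0,0.04],[0,0,0.04],[0,0,0.04],[0,0,0.04]], dr=[[0,0,0],[0,0,0],[0,0,0],[0,0,0],[0,0,0]], grip=[0.45,0.45,0.45,0.45,0.45])

```text
time: 2.75
position: [0.689, -0.0004, 0.1034]
eef_rot: [[-0.992, -0.125, -0.0], [-0.125, 0.992, 0.0], [0.0, 0.0, -1.0]]
wrist_force: [0.3, -0.4, -0.1]
grip_width: 0.0514
grasp_force: 0.0
```

Request:
play_rows(offset=[[0,0,0.03],[0,0,0.015],[0,0,0.004],[0,0,0],[0,0,0]], dr=[[0,0,0],[0,0,0],[0,0,0],[0,0,0],[0,0,0]], grip=[0.45,0.45,0.45,0.45,0.45])

```text
time: 3.17
position: [0.6902, -0.0005, 0.0578]
eef_rot: [[-0.992, -0.125, 0.002], [-0.125, 0.992, -0.0], [-0.002, -0.0, -1.0]]
wrist_force: [-0.5, -0.1, -0.9]
grip_width: 0.0517
grasp_force: 0.0
```

Request:
play_rows(offset=[[0,0,0.001],[0,0,0.001],[0,0,0]], dr=[[0,0,0],[0,0,0],[0,0,0]], grip=[0.45,0.45,0.45])

```text
time: 3.42
position: [0.6899, -0.0006, 0.0553]
eef_rot: [[-0.992, -0.125, 0.001], [-0.125, 0.992, -0.0], [-0.001, -0.0, -1.0]]
wrist_force: [-0.6, -0.6, -0.7]
grip_width: 0.0513
grasp_force: 0.0
```

```bash
python3 - <<'E'
from g import *
st()
E
```

```text
t 3.4167 pos [ 6.899e-01 -6.000e-04  5.530e-02] shelf 0.2294 -0.4586 yaw 187.17 tilt [ 0.0013 -0.0001] grip 0.0513 F [-0.6 -0.6 -0.7]
```

Continue down gently, watching the force.

Request:
play_rows(offset=[[0,0,0.001],[0,0,0.001],[0,0,0.001],[0,0,0]], dr=[[0,0,0],[0,0,0],[0,0,0],[0,0,0]], grip=[0.45,0.45,0.45,0.45])

```text
time: 3.75
position: [0.6895, -0.0005, 0.0512]
eef_rot: [[-0.992, -0.125, -0.0], [-0.125, 0.992, 0.0], [0.0, 0.0, -1.0]]
wrist_force: [-0.1, -0.8, -0.3]
grip_width: 0.0517
grasp_force: 0.0
```

No contact at z = 0.051, which is mid-height of the phone. Pushing, to stop about 15 mm short first.

Request:
play_rows(offset=[[0.007,0,0],[0.005,0,0],[0.004,0,0],[0.004,0,0],[0.004,0,0]], dr=[[0,0,0],[0,0,0],[0,0,0],[0,0,0],[0,0,0]], grip=[0.45,0.45,0.45,0.45,0.45])

```text
time: 4.17
position: [0.6655, -0.0035, 0.0516]
eef_rot: [[-0.992, -0.125, 0.0], [-0.125, 0.992, 0.0], [-0.0, 0.0, -1.0]]
wrist_force: [1.6, 1.2, 0.2]
grip_width: 0.0518
grasp_force: 0.5
```

Request:
play_rows(offset=[[0.004,0,0],[0.004,0,0],[0.004,0,0],[0.004,0,0],[0.004,0,0]], dr=[[0,0,0],[0,0,0],[0,0,0],[0,0,0],[0,0,0]], grip=[0.45,0.45,0.45,0.45,0.45])

```text
time: 4.58
position: [0.6456, -0.0061, 0.0515]
eef_rot: [[-0.992, -0.125, 0.0], [-0.125, 0.992, -0.0], [-0.0, -0.0, -1.0]]
wrist_force: [1.4, 0.6, -0.4]
grip_width: 0.0514
grasp_force: 0.8
```

Request:
play_rows(offset=[[0.004,0,0],[0.004,0,0],[0.004,0,0],[0.004,0,0],[0.004,0,0]], dr=[[0,0,0],[0,0,0],[0,0,0],[0,0,0],[0,0,0]], grip=[0.45,0.45,0.45,0.45,0.45])

```text
time: 5.0
position: [0.6257, -0.0085, 0.0515]
eef_rot: [[-0.992, -0.125, 0.0], [-0.125, 0.992, 0.0], [-0.0, -0.0, -1.0]]
wrist_force: [1.5, 0.3, -0.2]
grip_width: 0.0516
grasp_force: 0.9
```

Request:
play_rows(offset=[[0.004,0,0],[0.004,0,0],[0.004,0,0],[0.004,0,0],[0,0,0]], dr=[[0,0,0],[0,0,0],[0,0,0],[0,0,0],[0,0,0]], grip=[0.45,0.45,0.45,0.45,0.45])

```text
time: 5.42
position: [0.6094, -0.0106, 0.0514]
eef_rot: [[-0.992, -0.125, -0.001], [-0.125, 0.992, -0.0], [0.001, 0.0, -1.0]]
wrist_force: [-0.3, 0.8, -0.3]
grip_width: 0.0519
grasp_force: 0.0
```

```bash
python3 - <<'E'
from g import *
st();w,_=snap('wrist','wrist3');t,_=snap('top','top3');s,_=snap('side','side3')
f=lambda x:cv2.resize(x,(400,300),interpolation=cv2.INTER_CUBIC)
cv2.imwrite('pics/c3.png',np.vstack([np.hstack([f(w),f(t[215:335,240:400])]),np.hstack([f(s[215:335,240:400]),f(s)])])[:,:,::-1])
E
```

```text
t 5.4167 pos [ 0.6094 -0.0106  0.0514] shelf 0.1483 -0.4585 yaw 187.17 tilt [-0.0008 -0.    ] grip 0.0519 F [-0.3  0.8 -0.3]
```

View pics/c3.png

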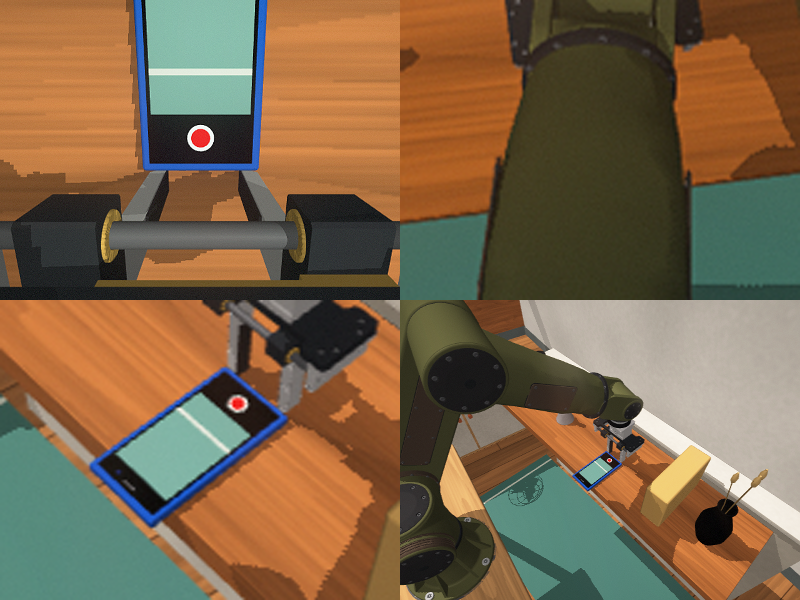

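The phone is straight against both fingers and its lens end now overhangs. I'll push 13 mm more, then back off and measure from above.

Request:
play_rows(offset=[[0.003,0,0],[0.003,0,0],[0.003,0,0],[0.004,0,0],[0,0,0]], dr=[[0,0,0],[0,0,0],[0,0,0],[0,0,0],[0,0,0]], grip=[0.45,0.45,0.45,0.45,0.45])

```text
time: 5.98
position: [0.5966, -0.0122, 0.0514]
eef_rot: [[-0.992, -0.125, -0.001], [-0.125, 0.992, -0.0], [0.001, 0.0, -1.0]]
wrist_force: [0.1, -0.2, 0.5]
grip_width: 0.0517
grasp_force: 0.0
```

```bash
python3 - <<'E'
from g import *
st()
E
```

```text
t 5.9833 pos [ 0.5966 -0.0122  0.0514] shelf 0.1353 -0.4585 yaw 187.17 tilt [-0.0006 -0.    ] grip 0.0517 F [ 0.1 -0.2  0.5]
```

Request:
play_rows(offset=[[-0.005,0,0],[-0.01,0,0],[0,0,-0.04],[0,0,-0.04],[0,0,-0.04]], dr=[[0,0,0],[0,0,0],[0,0,0],[0,0,0],[0,0,0]], grip=[0.45,0.45,0.45,0.45,0.45])

```text
time: 6.4
position: [0.6121, -0.0102, 0.1726]
eef_rot: [[-0.992, -0.125, -0.002], [-0.125, 0.992, 0.0], [0.002, 0.0, -1.0]]
wrist_force: [0.3, -0.6, 0.8]
grip_width: 0.0515
grasp_force: 0.0
```

Request:
play_rows(offset=[[0.0,0,-0.04],[0.02,0,-0.04],[0.03,0,0],[0,0,0],[0,0,0]], dr=[[0,0,0],[0,0,0],[0,0,0],[0,0,0],[0,0,0]], grip=[0.45,0.45,0.45,0.45,0.45])

```text
time: 6.82
position: [0.5636, -0.0164, 0.2495]
eef_rot: [[-0.992, -0.124, 0.001], [-0.124, 0.992, -0.0], [-0.001, -0.0, -1.0]]
wrist_force: [0.7, -0.5, 0.4]
grip_width: 0.0514
grasp_force: 0.0
```

```bash
python3 - <<'E'
from g import *
st();w,_=snap('wrist','wrist4')
cv2.imwrite('pics/c4.png',cv2.resize(w[60:260,200:440],(720,600),interpolation=cv2.INTER_CUBIC)[:,:,::-1])
E
```

```text
t 6.8167 pos [ 0.5636 -0.0164  0.2495] shelf 0.1021 -0.4585 yaw 187.15 tilt [ 0.001  -0.0001] grip 0.0514 F [ 0.7 -0.5  0.4]
```

View pics/c4.png

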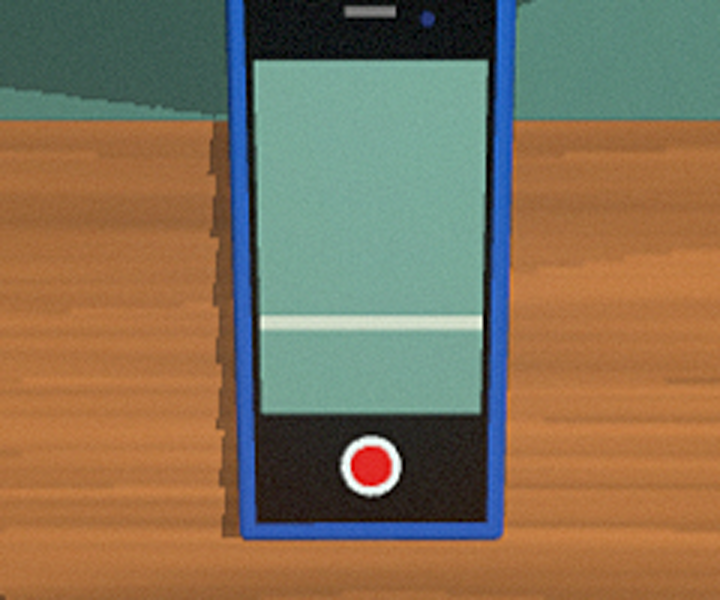

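Edge at picture row ~99.7, tail at ~239. Compute the overhang.

```bash
cat > ov.py <<'E'
from g import *
def ov(f):
    c=load(f);im=cv2.imread(f'pics/{f}.png').astype(float)
    D=lambda p,z:np.array([(onz(c,p,z)[:2]-O)@ex,(onz(c,p,z)[:2]-O)@ey])
    m=cv2.GaussianBlur(im[:,:,2]-im[:,:,0],(5,5),1)
    b=((im[:,:,0]-im[:,:,2]>70)&(im[:,:,0]-im[:,:,1]>50)).astype(np.uint8)
    n,l,s,_=cv2.connectedComponentsWithStats(b); b=l==1+np.argmax(s[1:,4])
    ys,xs=np.nonzero(b);hull=np.c_[xs,ys].astype(np.int32)
    q=cv2.approxPolyDP(cv2.convexHull(hull),6,True)[:,0];print('corners',q.tolist())
    L,R=xs.min(),xs.max();mid=(L+R)//2
    lens=[np.nonzero(b[:,u])[0].min()-.5 for u in range(mid-25,mid+26,5)]
    tail=[np.nonzero(b[:,u])[0].max()+.5 for u in range(mid-25,mid+26,5)]
    us=list(range(mid-25,mid+26,5))
    e=[]
    for u in list(range(L-60,L-20,8))+list(range(R+15,R+60,8)):
        g=np.diff(m[60:140,u]);e.append((u,60+np.argmax(g)+.5))
    E=np.array([D(p,.0475) for p in e]);Ls=np.array([D(p,.0575) for p in zip(us,lens)]);Ts=np.array([D(p,.0575) for p in zip(us,tail)])
    sl=lambda a:np.degrees(np.polyfit(a[:,1],a[:,0],1)[0])
    print('rows',np.median([x[1] for x in e]),np.median(lens),np.median(tail))
    print('edge',np.median(E[:,0]),'lens',np.median(Ls[:,0]),'tail',np.median(Ts[:,0]),'overhang',np.median(E[:,0])-np.median(Ls[:,0]),'from tail',.164-np.median(Ts[:,0])+np.median(E[:,0]),'slopes',sl(E),sl(Ls),sl(Ts))
    S=[]
    for v in range(int(np.median(lens))+10,int(np.median(tail))-10,4):
        x=np.nonzero(b[v])[0];S.append(((D((x.min()-.5,v),.0575))+(D((x.max()+.5,v),.0575)))/2)
    S=np.array(S);print('axis angle',np.degrees(np.polyfit(S[:,0],S[:,1],1)[0]))
E
python3 -c "
from ov import *
ov('wrist4')"
```

```text
corners [[369, 50], [366, 238], [282, 239], [275, 53]]
rows 99.5 49.5 239.5
edge -0.0017662312854202237 lens -0.04086744959591259 tail 0.12316646582227776 overhang 0.03910121831049237 from tail 0.03906730289230202 slopes 0.11949404990375881 0.22068283487032306 0.10506377934043959
axis angle -0.1604317163625444
```

The overhang measures 39.1 mm at the lens end and the tail end gives the same. The phone is within 0.3° of straight, and its measured length is 164.0 mm, which matches the text. The gripper is clear of everything, so I'm handing in.

```bash
python3 -c "
from workcell import r
print(r.sign_off())"
```

```text
the job is handed in; nothing more can be done
None
```

The phone lies straight on the shelf with its lens end about 39 mm past the front edge (asked: 40 mm); it was only pushed, the other objects were not touched, and the job was handed in at about 7 s.

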